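# Put a clean weighing tray on the balance and tare it

### The arm

A 7-joint arm with a two-finger parallel gripper is mounted at the origin on the work surface. World frame = base frame: x ahead of the robot, y to its left, z up, the work surface at z = 0. Lengths are in m, angles in rad, forces in N, time in s.
With the tool pointing down it reaches from about 0.425 to 0.95 m from the base axis. Payload 4.7 kg.
Tool frame: the origin (TCP) lies midway between the tips of the shut fingers; the grasp point (between the pads) lies 19 mm behind it; z points along the fingers, x is the direction in which the jaws open and shut, and the axes are right-handed (so a half turn about z gives the same grasp; the last joint's range is limited). The gripper opens to 85 mm and grips with 20 to 120 N. Pads are 22 mm wide; open, the fingers measure 114 mm over their backs; the gripper's body (76 mm by 85 mm) begins 54 mm behind the grasp point. The pads swing forward as they close: fully open they stand 13 mm farther back than shut.
Start: joints at [1.163, 0.469, -0.049, 1.532, 0.024, 1.141, -0.082], TCP at [0.25, -0.627, 0.231] pointing down, gripper open.
Joint ranges: [-2.59, 2.59], [-0.33, 1.99], [-1.39, 1.29], [0.1, 2.45], [-1.04, 4.18], [0.21, 1.99], [-2.66, 2.66]. Speed limits (rad/s): [2.57, 2.57, 3.14, 3.14, 3.14, 3.14, 3.14].

### API

Orientations are given as a unit quaternion [x, y, z, w].
In Python, from workcell import monitor, eyes, ticket gives the robot as it stands.
- The arm moves only by the tool apply_moves, never from a script. Its argument "deltas" is text: rows parted by semicolons, each of 7 numbers parted by spaces: the turn, a rotation vector about the tool's x, y, z each as a share of 90 degrees, from -1 to 1, then the shift along the tool's x, y, z each as a share of 250 mm, from -1 to 1, then the closure, from -1 (fully open) to 1 (shut). A call has 1 to 10 rows; each row shifts and turns the commanded pose from where the row before left it, along the tool's axes as they then stand; what a row does not reach is not made up. A row lasts 1/10 s, in which the tool goes at most 50 mm and 8.59 degrees, less where a joint would pass 70% of its speed; a pose out of reach is approached as far as the arm can. A call with a number of a shift or a turn outside -1 to 1 is refused whole. A call with a gripper value outside its range is refused whole. The fingers move at their own pace and stop on an object; "force" is the grip in N (left out, the last holds). Time passes only in rows, so rows that do not move let the fingers close. It gives the time, the measured TCP pose, the force and the opening at its end, in the units of the state.
- monitor.state(): the state, without advancing time (a new reading comes with each control period).
- eyes.grab_frame(name): name is "side" or "top"; returns the picture (400x640x3 uint8, red, green, blue); there is no depth.
- eyes.camera_model(name): a dict with "K" (3x3 intrinsics, pixels), "R" (3x3) and "t" (3): a world point X has camera coordinates R X + t. Camera axes: x right, y down, z forward; pixel columns grow to the right and rows downward; lengths in m; the calibration is good to about 2 mm. A picture is of the moment at which its call begins. camera_model takes no time and is no camera call.
- ticket.hand_in(): hands the job in, once; it reports no verdict.
The state is a dict: "clock": time; "qpos": joint angles; "joint_vel": joint speeds; "joint_torque": joint torques, N m; "eef_pos": TCP position; "tcp_rot": TCP orientation; "wrist_force": force on the tool from outside, world axes, zero at the start; "ft_torque": the same for the moment, N m; "finger_gap": finger opening in m.
Only numpy, scipy, OpenCV 4.12 (cv2) and the standard library are available. Lean on these libraries where they do the work, as an engineer would, in place of code of your own. Each camera call takes 0.05 s, during which the arm holds its last target. There are 200 camera calls.

### The job

Get the jeweller's balance ready for weighing: lift just the top steel tray off the nested stack without dragging up the one beneath it, and set it down gently, upright, near the middle of the balance's pan. Once you have let go of it, press the blue tare key and let it come back up, without leaning hard on the balance. Leave the other three trays nested where they stand and everything else on the bench where it is.

Things in the scene. Friction and masses are not known exactly. Their poses are not given: they have to be found in the camera images.
- tray4_centre (a point): Centre, half-way up, of the TOP tray of the nested stack, the one to take. Open stamped brushed-steel tray, about 65 g, rim 89 mm (its x) x 59 mm (its y), 31 mm high: rim 15.5 mm above this point, underside 15.5 mm below. At the start it is at z = 54.5 mm, the rim at 70 mm; z up, yaw within 0.5 rad of 0. The four trays are identical and empty.
- tray4: The top tray; origin under its centre, axes as above. Outside, from the top: upright lip 89 x 59 mm, 4 mm deep; upright collar 86 x 56 mm, 9 mm deep; then a shoulder 18 mm above the underside and a body tapering from 80 x 50 to 72 x 42 mm at the floor.
- tray3_centre (a point): Same point of the second tray from the top (z = 41.5 mm, rim at 57 mm). It stays. The shoulder of each tray sits on the rim of the next, so each rim is 13 mm above the next and equally wide: fingers reaching more than 13 mm below the top rim clasp this tray too. Each body is 18 mm deep in the tray below, with about 1 mm of play all round.
- tray2_centre (a point): Same point of the third tray from the top (z = 28.5 mm). It stays in the stack.
- tray1_centre (a point): Same point of the bottom tray, loose on the bench (z = 15.5 mm). It stays.
- scale: Digital bench balance, light grey plastic, 215 mm deep (x) x 170 mm wide (y), fixed to the bench. Origin under its centre on the bench; x points to its rear (pan end), -x is its front with the display and keys; z up. It may be turned up to 0.35 rad. It comes to 36 mm high at the front key ledge, 52 mm at the housing, 60 mm at the pan.
- pan_centre (a point): Centre of the upper face of the balance's square steel pan, 125 x 125 mm, at z = 60 mm, level, 38 mm behind the scale's origin; axes as the scale's. The pan does not give.
- tare_top (a point): Centre of the top face of the blue tare key, 20 mm (x) x 32 mm (y), on the front ledge of the balance, 86 mm in front of and 48 mm to the +y side of the scale's origin; its top is at z = 42 mm when up, 6 mm above the ledge. Three small flat grey keys beside it do nothing. It moves with the key.
- tare (a joint): Tare key travel in m: 0 up, 0.004 fully down; pressed straight down; a spring (1.5 N at the top, 4 N fully down) returns it. It registers at 2.5 mm of travel.
- weight: Brass check weight with a knob, 33 mm across, 46 mm high, standing beside the balance; origin under its centre. Leave it.
- pliers: Red-handled pliers, 150 mm long (x, jaws to +x), 12 mm high, lying in front of the stack. Leave them.
- marker: White felt pen with black cap, 135 mm long (x), 16 mm thick, lying behind. Leave it.
- block: Steel bench block on a rubber base, 92 x 92 x 28 mm, at the left. Leave it.
- mallet: Mallet with an 85 mm wide, 43 mm thick head (105 mm to +x of the origin) and a wooden handle 200 mm long, lying at the right. Leave it.
- jar: Small amber glass jar with a metal lid, 52 mm across, 58 mm high, at the front left. Leave it.
Mind the look-alikes: they are no part of the job. Leave any brown, orange or pink look-alike of the tray4 alone.

How it is judged:
On the way, in this order (a step that is already met when the one before it is completed fails the run):
1. The top tray is lifted clear of the nest and the next one has stayed down (z of tray4_centre in the frame of tray3_centre above 0.035 m and height (world z) of tray3_centre below 0.0455 m), for 0.1 s.
2. The tray stands upright on the pan, released (horizontal distance between tray4_centre and pan_centre below 0.025 m and z of tray4_centre in the frame of pan_centre between 0.012 and 0.019 m and angle between tray4_centre's own z axis and vertical below 0.06 rad and contact force between the fingers and tray4 below 0.05 N and linear speed of tray4 below 0.02 m/s), for 0.3 s.
3. The tare key is pressed while the tray stands free on the pan (horizontal distance between tray4_centre and pan_centre below 0.025 m and z of tray4_centre in the frame of pan_centre between 0.012 and 0.019 m and angle between tray4_centre's own z axis and vertical below 0.06 rad and contact force between the fingers and tray4 below 0.05 N and value of joint tare above 0.0025 m), for 0.05 s.
At the end, for the whole second after the job is handed in: The top tray stands upright (0.06 rad), released and still, within 25 mm of the pan's centre; the tare key, pressed 2.5 mm or more after that, is up again; the other three trays are still nested in one stack (4 mm sideways, none raised over 4 mm) (all of step 2 and value of joint tare below 0.001 m and horizontal distance between tray3_centre and tray2_centre below 0.004 m and horizontal distance between tray2_centre and tray1_centre below 0.004 m and height (world z) of tray3_centre below 0.0455 m and angle between tray3_centre's own z axis and vertical below 0.1 rad); the robot touches nothing.
It fails at once if The next tray is dragged up by more than 8 mm (height (world z) of tray3_centre above 0.0495 m).
It fails at once if The rest of the stack is shifted by more than 30 mm (distance of any of tray1_centre, tray2_centre, tray3_centre from where it was at the start of the episode above 0.03 m).
It fails at once if The tray is let fall onto the pan (faster than 0.5 m/s, out of the fingers, just above it: a drop of more than about 12 mm) (horizontal distance between tray4_centre and pan_centre below 0.1 m and z of tray4_centre in the frame of pan_centre below 0.05 m and linear speed of tray4 above 0.5 m/s and contact force between the fingers and tray4 below 0.05 N).
It fails at once if The balance is leaned on with more than 40 N (contact force between anything else and scale above 40 N).
It fails at once if Another thing on the bench is moved by more than 30 mm (distance of any of weight, pliers, marker, block, mallet, jar from where it was at the start of the episode above 0.03 m).
It also fails if it takes over 48 s, if anything falls off the work surface, if the arm or the gripper's body presses on something with over 40 N, if the wrist force passes 120 N, or if a joint passes its speed limit or range.

## Working session

There is one attempt and no reset: what is moved stays moved. The work goes in short steps, Python scripts to look and compute and a tool call to move; the robot and the scene stay as the last step left them, time stands still between calls to the robot, and variables do not carry over. Pictures are saved under pics/ and viewed, about 8 in all and at most 12, crops included, and the job is handed in when it is done.

Besides the shell and the picture viewer there is one more tool, called after "Request:" in YAML: its name, and indented under it one key for each argument. apply_moves: Moves the arm, as the interface text tells. Shift numbers are shares of 250 mm and turn numbers shares of 90 degrees, none past 1 either way. Its arguments: {"type":"object","properties":{"deltas":{"type":"string"},"force":{"type":"number"}},"required":["deltas"]}

```bash
mkdir -p pics; cat > h.py <<'E'
import numpy as np, cv2
from workcell import monitor, eyes, ticket
def grab(n,f):
    im=eyes.grab_frame(n); cv2.imwrite('pics/'+f,im[:,:,::-1]); return im
def ray(n,u,v,z):
    c=eyes.camera_model(n);K,R,t=[np.array(c[k]) for k in('K','R','t')]
    o=-R.T@t; d=R.T@np.linalg.solve(K,[u,v,1]); return o+d*(z-o[2])/d[2]
def proj(n,X):
    c=eyes.camera_model(n);K,R,t=[np.array(c[k]) for k in('K','R','t')]
    p=K@(R@np.array(X)+t); return p[:2]/p[2]
E
python3 - <<'E'
from h import *
for n in('top','side'):
    grab(n,n+'1.png'); c=eyes.camera_model(n); R,t=np.array(c['R']),np.array(c['t']); print(n,-R.T@t,R.round(2).tolist(),np.array(c['K']).round(0).tolist())
s=monitor.state(); print({k:np.round(v,3).tolist() for k,v in s.items()})
E
```

```text
top [ 0.3364047  -0.00741748  1.7095987 ] [[0.02, -1.0, -0.0], [-0.99, -0.02, -0.16], [0.16, 0.01, -0.99]] [[454.0, 0.0, 311.0], [0.0, 454.0, 188.0], [0.0, 0.0, 1.0]]
side [ 0.44028239 -1.29879986  0.81059312] [[1.0, -0.1, -0.0], [-0.05, -0.5, -0.86], [0.08, 0.86, -0.5]] [[509.0, 0.0, 319.0], [0.0, 509.0, 198.0], [0.0, 0.0, 1.0]]
{'clock': 0.1, 'qpos': [1.163, 0.469, -0.049, 1.534, 0.024, 1.141, -0.082], 'joint_vel': [-0.002, -0.0, -0.001, -0.004, -0.0, 0.001, 0.001], 'joint_torque': [0.001, -51.151, -0.047, -23.839, 0.011, 0.004, -0.0], 'eef_pos': [0.249, -0.627, 0.23], 'tcp_rot': [0.828, -0.561, -0.001, -0.0], 'wrist_force': [-0.561, 0.219, 0.498], 'ft_torque': [0.061, 0.023, -0.007], 'finger_gap': 0.085}
```

View pics/top1.png

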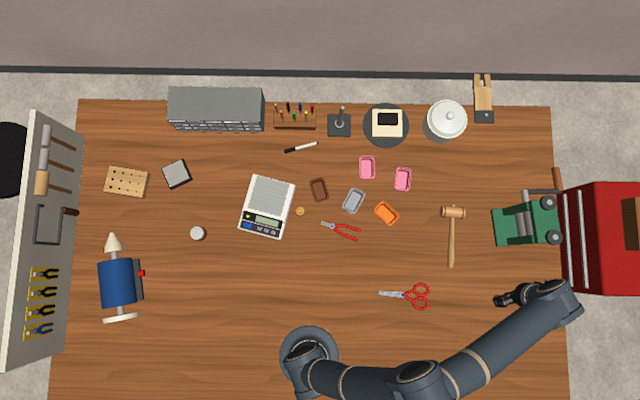

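View pics/side1.png

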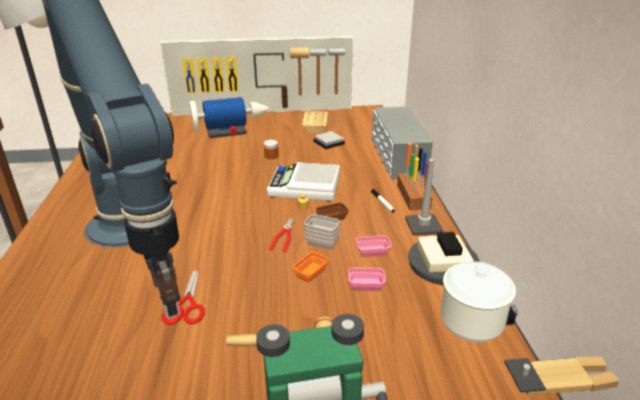

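Candidates for the tray, in top-view pixels: grey steel stack (353,201), brown (319,189), orange (386,213), pinks (367,167) and (402,179). I choose the grey one; in the side view it is the tall ribbed stack at (322,230). The balance is at (267,206) with the blue key at (247,226).

```bash
python3 - <<'E'
from h import *
im=cv2.imread('pics/top1.png'); s=cv2.imread('pics/side1.png')
a=cv2.resize(im[160:250,225:405],None,fx=4.4,fy=4.4,interpolation=cv2.INTER_CUBIC)[:, :792]
b=cv2.resize(s[205:255,255:355],None,fx=4,fy=4,interpolation=cv2.INTER_CUBIC)
cv2.imwrite('pics/crop1.png',np.vstack([a,np.hstack([b,np.zeros((200,a.shape[1]-400,3),np.uint8)])]))
hsv=cv2.cvtColor(im,cv2.COLOR_BGR2HSV)
def blobs(m,z,x0,x1,y0,y1):
    k=np.zeros_like(m);k[y0:y1,x0:x1]=m[y0:y1,x0:x1]
    k=cv2.morphologyEx(k,cv2.MORPH_CLOSE,np.ones((3,3)))
    cs=cv2.findContours(k,cv2.RETR_EXTERNAL,cv2.CHAIN_APPROX_NONE)[0]
    c=max(cs,key=cv2.contourArea)
    P=np.float32([ray('top',*p[0],z)[:2]*1000 for p in c])
    r=cv2.minAreaRect(P); print(cv2.boundingRect(c),cv2.contourArea(c),np.round(r[0],1),np.round(r[1],1),round(r[2],1), np.round(cv2.boxPoints(r)).tolist())
grey=((hsv[:,:,1]<60)*255).astype(np.uint8)
blobs(grey,.07,335,372,180,222)
blobs(grey,.052,225,300,165,245)
blue=cv2.inRange(hsv,(100,120,60),(130,255,255)); blobs(blue,.042,235,262,215,236)
E
```

```text
(342, 187, 23, 27) 358.5 [ 554.6 -152.2] [58.3 92.3] 63.8 [[500.0, -158.0], [583.0, -199.0], [609.0, -146.0], [526.0, -106.0]]
(237, 174, 59, 66) 2551.5 [530.1 164.5] [169.3 213.6] 76.1 [[406.0, 108.0], [613.0, 57.0], [654.0, 221.0], [447.0, 272.0]]
(243, 222, 10, 7) 41.0 [460.2 233.4] [33.1 21.3] 77.1 [[446.0, 220.0], [467.0, 215.0], [474.0, 247.0], [454.0, 252.0]]
```

View pics/crop1.png

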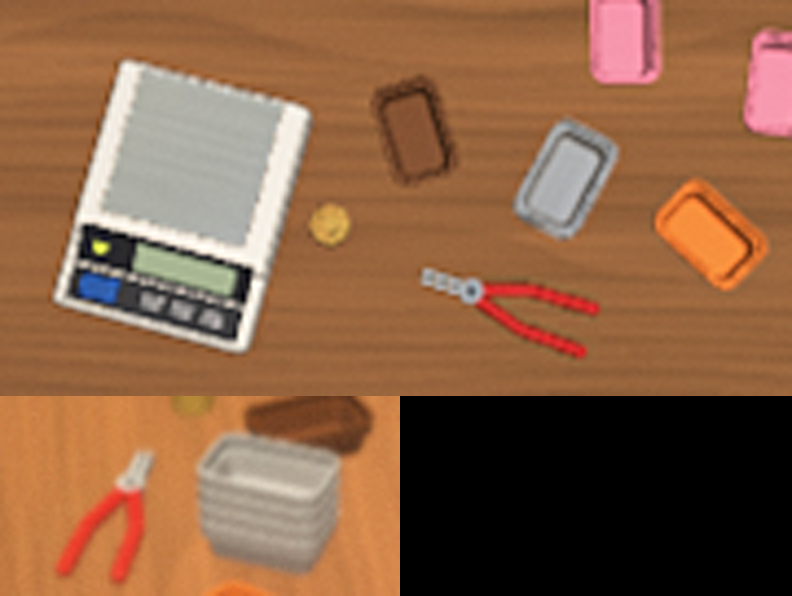

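Chosen: the grey stack. Its top rim measures 58×92 mm, centred at (555,−152), with yaw −26°. The scale measures 169×214 mm with yaw −13.8°, and the key 33×21 mm at (460,233). All fit the given sizes. Moving now.

Request:
apply_moves:
  deltas: "0 0 0 -0.09 -0.13 0 -1;0 0 0 -0.09 -0.13 0 -1;0 0 0 -0.09 -0.13 0 -1;0 0 0 -0.09 -0.13 0 -1;0 0 0 -0.09 -0.13 0 -1;0 0 0 -0.09 -0.13 0 -1;0 0 0 -0.09 -0.13 0 -1;0 0 0 -0.09 -0.13 0 -1;0 0 0 -0.09 -0.13 0 -1;0 0 0 -0.09 -0.13 0 -1"
  force: 25

```text
clock: 1.1
eef_pos: [0.4688, -0.2964, 0.231]
tcp_rot: [0.828, -0.561, -0.0, 0.0]
wrist_force: [0.7, 0.1, -0.4]
finger_gap: 0.0857
```

Request:
apply_moves:
  deltas: "0 0 -0.09 0 0 0 -1;0 0 -0.09 0 0 0 -1;0 0 -0.09 0 0 0 -1;0 0 -0.09 0 0 0 -1;0 0 -0.09 0 0 0 -1;0 0 -0.09 0 0 0 -1;0 0 -0.09 0 0 0 -1;0 0 -0.09 0 0 0 -1;0 0 -0.09 0 0 0 -1;0 0 -0.09 0 0 0 -1"

```text
clock: 2.1
eef_pos: [0.4681, -0.2978, 0.2309]
tcp_rot: [0.994, 0.114, -0.0, -0.0]
wrist_force: [0.0, -0.1, -0.1]
finger_gap: 0.0853
```

Request:
apply_moves:
  deltas: "0 0 -0.09 0 0 0 -1;0 0 -0.09 0 0 0 -1;0 0 -0.09 0 0 0 -1;0 0 -0.09 0 0 0 -1;0 0 -0.09 0 0 0 -1;0 0 0 0 0 0 -1"

```text
clock: 2.7
eef_pos: [0.4681, -0.2979, 0.2309]
tcp_rot: [0.894, 0.448, -0.0, -0.0]
wrist_force: [1.0, 0.7, -0.5]
finger_gap: 0.085
```

```bash
cat >> h.py <<'E'
from scipy.spatial.transform import Rotation as Ro
def go(x,y,z,yaw):  # needed tool-frame shift (shares) and turn about tool z, yaw=deg of tool x
    s=monitor.state(); R=Ro.from_quat(s['tcp_rot']).as_matrix()
    d=R.T@(np.array([x,y,z])/1000-s['eef_pos'])/.25
    yw=np.degrees(np.arctan2(R[1,0],R[0,0])); dy=(yaw-yw+180)%360-180
    yr=np.radians(yaw); T=np.array([[np.cos(yr),np.sin(yr),0],[np.sin(yr),-np.cos(yr),0],[0,0,-1]])
    print('t',s['clock'],'pos',np.round(s['eef_pos'],4),'yaw',yw.round(1),'shift',d.round(3),'turn',(Ro.from_matrix(R.T@T).as_rotvec()/(np.pi/2)).round(4),'gap',s['finger_gap'],'F',np.round(s['wrist_force'],1),'q',np.round(s['qpos'],2))
E
python3 -c "
from h import *
go(555,-152,150,63.8)"
```

```text
t 2.7 pos [ 0.4681 -0.2979  0.2309] yaw 53.2 shift [ 0.675 -0.071  0.324] turn [-0.0006 -0.0002 -0.118 ] gap 0.08499081182230549 F [ 1.   0.7 -0.5] q [ 0.96  0.33 -0.58  1.8   0.2   1.08  1.23]
```

Request:
apply_moves:
  deltas: "0 0 0 0.135 -0.014 0.064 -1;0 0 0 0.135 -0.014 0.065 -1;0 0 0 0.135 -0.014 0.065 -1;0 0 0 0.135 -0.014 0.065 -1;0 0 0 0.135 -0.015 0.065 -1;0 0 -0.059 0 0 0 -1;0 0 -0.059 0 0 0 -1;0 0 0 0 0 0 -1"

```text
clock: 3.5
eef_pos: [0.5551, -0.1518, 0.1498]
tcp_rot: [0.849, 0.528, -0.0, -0.0]
wrist_force: [-0.1, -0.8, 0.9]
finger_gap: 0.0851
```

```bash
python3 -c "
from h import *
go(555,-152,57,63.8)
a=grab('top','t2.png')[:,:,::-1];b=grab('side','s2.png')[:,:,::-1]
p=proj('top',(.555,-.152,.07));q=proj('side',(.555,-.152,.07));print(p,q)
f=lambda i,c:cv2.resize(i[int(c[1])-40:int(c[1])+30,int(c[0])-35:int(c[0])+35],(400,400),interpolation=cv2.INTER_CUBIC)
cv2.imwrite('pics/c2.png',np.hstack([f(a,p),f(b,q)]))"
```

```text
t 3.5 pos [ 0.5551 -0.1518  0.1498] yaw 63.7 shift [-0.001  0.     0.371] turn [-0.0006 -0.     -0.0011] gap 0.08509001102077633 F [-0.1 -0.8  0.9] q [ 0.67  0.47 -0.63  1.83  0.34  0.95  1.01]
[352.78531441 200.23520745] [319.84320208 220.4033355 ]
```

View pics/c2.png

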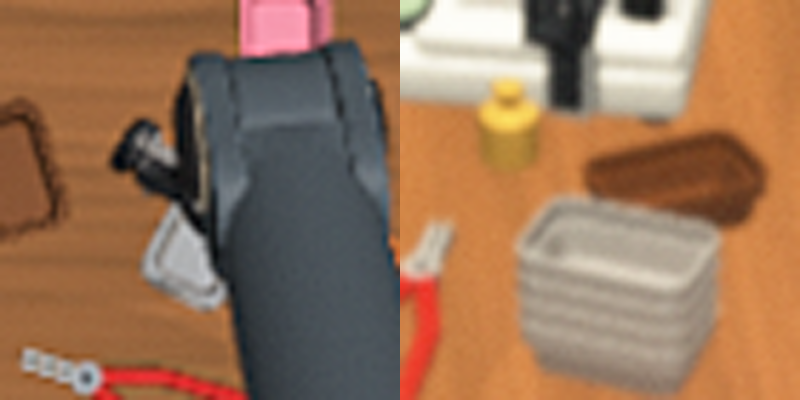

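```bash
python3 - <<'E'
from h import *
s=cv2.imread('pics/s2.png'); 
def rim(cx,cy,yaw):
    r=np.radians(yaw);c,n=np.cos(r),np.sin(r)
    return [(cx+c*x-n*y,cy+n*x+c*y,.07) for x,y in((.0445,.0295),(.0445,-.0295),(-.0445,-.0295),(-.0445,.0295))]
x0,y0,k=280,190,8
def draw(im,n,x0,y0,w,h):
    c=cv2.resize(im[y0:y0+h,x0:x0+w],None,fx=k,fy=k,interpolation=cv2.INTER_CUBIC)
    P=np.array([proj(n,p) for p in rim(.555,-.152,-26.2)]); print(n,P.round(1).tolist())
    cv2.polylines(c,[np.int32((P-[x0,y0]+.5)*k)],True,(0,0,255),1); return c
cv2.imwrite('pics/ov.png',np.hstack([draw(cv2.imread('pics/top1.png'),'top',330,175,48,60),draw(s,'side',296,198,50,60)]))
E
```

```text
top [[351.0, 185.9], [365.4, 193.1], [354.6, 214.8], [340.1, 207.4]]
side [[339.0, 218.0], [331.9, 229.3], [300.4, 222.9], [308.5, 212.0]]
```

View pics/ov.png

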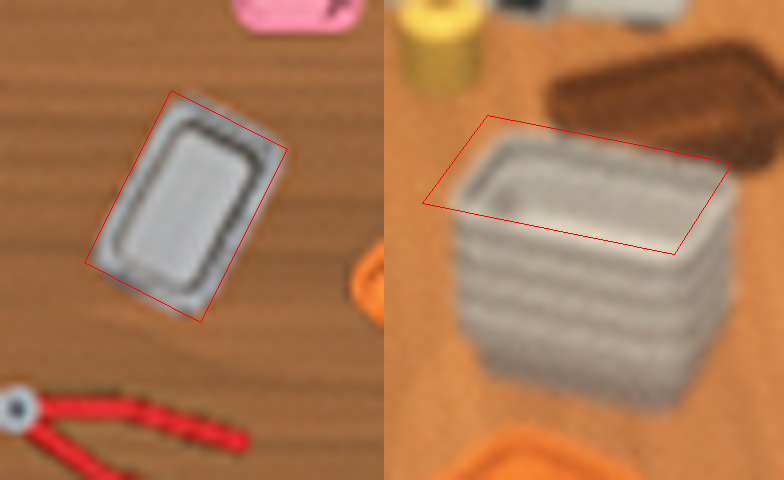

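The overlay fits within about 3 mm. The side view suggests shifting about +3 mm along the tray's long axis, which is harmless for the grasp, so I'll descend with that correction.

Request:
apply_moves:
  deltas: "0 0 0 -0.004 0.012 0.1 -1;0 0 0 0 0 0.1 -1;0 0 0 0 0 0.06 -1;0 0 0 0 0 0.06 -1;0 0 0 0 0 0.03 -1;0 0 0 0 0 0.021 -1;0 0 0 0 0 0 -1"

```text
clock: 4.3
eef_pos: [0.5575, -0.1543, 0.0574]
tcp_rot: [0.849, 0.529, -0.0, -0.0]
wrist_force: [0.5, 0.3, -1.2]
finger_gap: 0.0856
```

Request:
apply_moves:
  deltas: "0 0 0 0 0 0 -0.5;0 0 0 0 0 0 0;0 0 0 0 0 0 0.3;0 0 0 0 0 0 0.5;0 0 0 0 0 0 0.5;0 0 0 0 0 0 0.5"
  force: 20

```text
clock: 4.9
eef_pos: [0.5583, -0.1542, 0.0585]
tcp_rot: [0.849, 0.529, 0.001, 0.001]
wrist_force: [-0.3, 1.1, 5.5]
finger_gap: 0.0584
```

```bash
python3 -c "
from h import *
go(555,-152,57,63.8)
b=grab('side','s3.png')[:,:,::-1]
cv2.imwrite('pics/c3.png',cv2.resize(b[190:260,280:360],None,fx=7,fy=7,interpolation=cv2.INTER_CUBIC))"
```

```text
t 4.9 pos [ 0.5583 -0.1542  0.0585] yaw 63.8 shift [ 0.002 -0.016  0.006] turn [ 0.0011 -0.0003  0.0003] gap 0.05843675886487175 F [-0.3  1.1  5.5] q [ 0.62  0.59 -0.57  1.89  0.44  0.78  0.93]
```

View pics/c3.png

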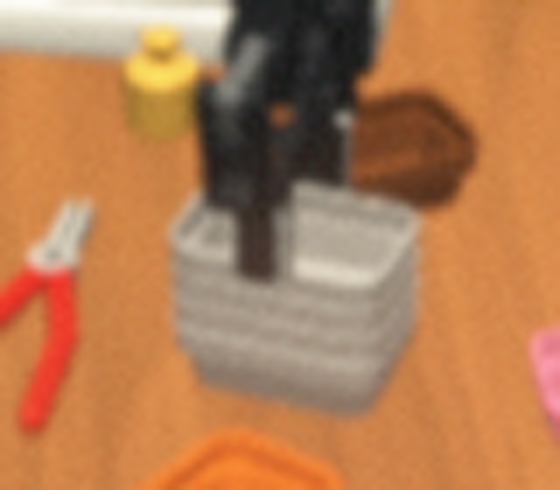

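The side view shows the near fingertip ending at about (258,278) in the crop. That is roughly 8 mm below the top rim at row 260 and above the second rim at about row 289. The gap of 58.4 mm fits the lip. I'll lift slowly.

Request:
apply_moves:
  deltas: "0 0 0 0 0 -0.008 0.5;0 0 0 0 0 -0.012 0.5;0 0 0 0 0 -0.02 0.5;0 0 0 0 0 -0.02 0.5;0 0 0 0 0 -0.03 0.5;0 0 0 0 0 -0.03 0.5;0 0 0 0 0 -0.04 0.5;0 0 0 0 0 -0.06 0.5;0 0 0 0 0 0 0.5"

```text
clock: 5.85
eef_pos: [0.5593, -0.1545, 0.1153]
tcp_rot: [0.849, 0.529, 0.002, 0.002]
wrist_force: [0.6, 0.6, -0.5]
finger_gap: 0.0582
```

```bash
python3 -c "
from h import *
go(568,156,160,63.8)
b=grab('side','s4.png')[:,:,::-1]
cv2.imwrite('pics/c4.png',cv2.resize(b[180:260,280:360],None,fx=7,fy=7,interpolation=cv2.INTER_CUBIC))"
```

```text
t 5.85 pos [ 0.5593 -0.1545  0.1153] yaw 63.8 shift [ 1.13  -0.516 -0.18 ] turn [ 0.0031 -0.0006  0.0002] gap 0.05819628274558431 F [ 0.6  0.6 -0.5] q [ 0.66  0.52 -0.61  1.85  0.38  0.88  0.98]
```

View pics/c4.png

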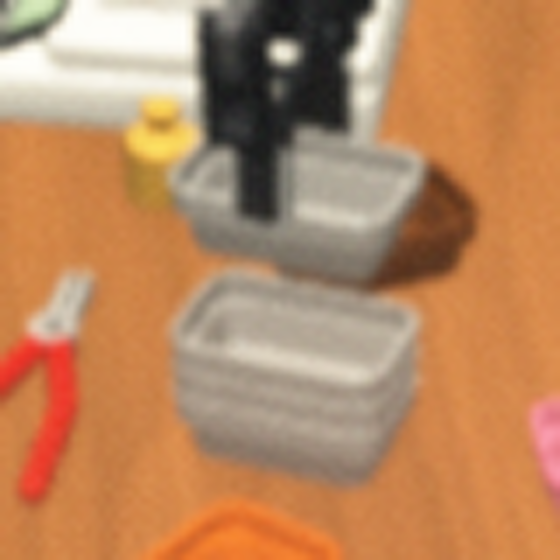

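The top tray alone is lifted: its rim is at crop rows 130–220, and the three remaining nested trays sit with their rim at about row 275. Carrying it to the pan.

Request:
apply_moves:
  deltas: "0 0 0 0 0 -0.06 0.5;0 0 0 0 0 -0.06 0.5;0 0 0 0 0 -0.06 0.5;0 0 0 0.06 -0.03 0 0.5;0 0 0 0.09 -0.04 0 0.5;0 0 0 0.12 -0.055 0 0.5;0 0 0 0.12 -0.055 0 0.5;0 0 0 0.12 -0.055 0 0.5;0 0 0 0.12 -0.055 0 0.5;0 0 0 0.12 -0.055 0 0.5"

```text
clock: 6.9
eef_pos: [0.562, 0.0547, 0.1576]
tcp_rot: [0.849, 0.529, -0.0, -0.0]
wrist_force: [0.5, 1.3, -0.7]
finger_gap: 0.0583
```

Request:
apply_moves:
  deltas: "0 0 0 0.12 -0.055 0 0.5;0 0 0 0.11 -0.05 0 0.5;0 0 0 0.09 -0.04 0 0.5;0 0 0 0.06 -0.03 0 0.5;0 0 0 0 0 0 0.5;0 0 0 0 0 0 0.5"

```text
clock: 7.5
eef_pos: [0.5652, 0.1559, 0.1573]
tcp_rot: [0.849, 0.529, -0.001, 0.0]
wrist_force: [0.1, -0.8, -1.0]
finger_gap: 0.0583
```

```bash
python3 -c "
from h import *
go(566,158,81,63.8)
a=grab('top','t5.png')[:,:,::-1];b=grab('side','s5.png')[:,:,::-1]
f=lambda i,c:cv2.resize(i[int(c[1])-40:int(c[1])+40,int(c[0])-40:int(c[0])+40],(390,390),interpolation=cv2.INTER_CUBIC)
cv2.imwrite('pics/c5.png',np.hstack([f(a,(268,200)),f(b,(308,170))]))"
```

```text
t 7.5 pos [0.5652 0.1559 0.1573] yaw 63.8 shift [ 0.009 -0.001  0.305] turn [0.     0.0008 0.0004] gap 0.058334627717604864 F [ 0.1 -0.8 -1. ] q [ 0.17  0.49 -0.68  1.8   0.36  0.98  0.45]
```

View pics/c5.png

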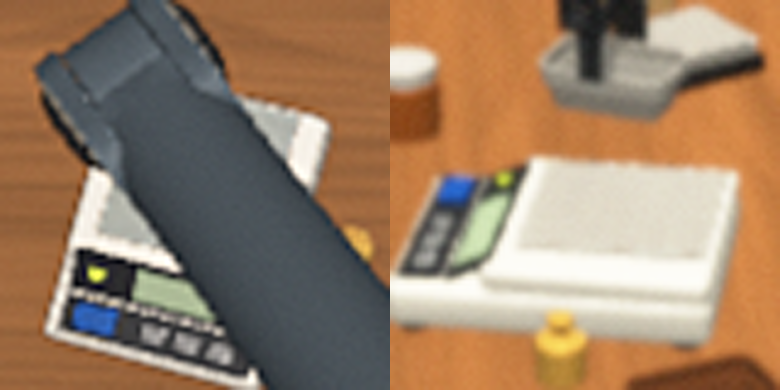

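```bash
python3 -c "
from h import *
print('pan',ray('side',316.6,173,.06), 'blue',ray('side',268+(456-390)/390*80,130+190/390*80,.042))
print('tray rim',ray('side',268+(623-390)/390*80,130+66/390*80,.1573+.0115))"
```

```text
pan [0.57448499 0.14368618 0.06      ] blue [0.4643451  0.21947466 0.042     ]
tray rim [0.57129362 0.13046625 0.1688    ]
```

Request:
apply_moves:
  deltas: "0 0 0 0.009 0 0.06 0.5;0 0 0 0 0 0.08 0.5;0 0 0 0 0 0.06 0.5;0 0 0 0 0 0.04 0.5;0 0 0 0 0 0.02 0.5;0 0 0 0 0 0.01 0.5;0 0 0 0 0 0.01 0.5;0 0 0 0 0 0 0.5"

```text
clock: 8.4
eef_pos: [0.5667, 0.1587, 0.0878]
tcp_rot: [0.849, 0.529, 0.0, 0.0]
wrist_force: [-0.9, 0.5, -0.9]
finger_gap: 0.0577
```

Request:
apply_moves:
  deltas: "0 0 0 0 0 0.012 0.5;0 0 0 0 0 0.012 0.5;0 0 0 0 0 0.004 0.5;0 0 0 0 0 0 0.5;0 0 0 0 0 0 0.5"

```text
clock: 8.9
eef_pos: [0.5665, 0.1585, 0.0806]
tcp_rot: [0.849, 0.529, 0.0, 0.0]
wrist_force: [-0.4, 0.2, -1.7]
finger_gap: 0.0582
```

```bash
python3 -c "
from h import *
go(566,158,79.5,63.8)
b=grab('side','s6.png')[:,:,::-1]
cv2.imwrite('pics/c6.png',cv2.resize(b[135:205,260:350],None,fx=7,fy=7,interpolation=cv2.INTER_CUBIC))"
```

```text
t 8.9 pos [0.5665 0.1585 0.0806] yaw 63.8 shift [-0.003 -0.001  0.004] turn [ 0.0001 -0.      0.0003] gap 0.058224612337502854 F [-0.4  0.2 -1.7] q [ 0.12  0.58 -0.63  1.85  0.45  0.85  0.38]
```

View pics/c6.png

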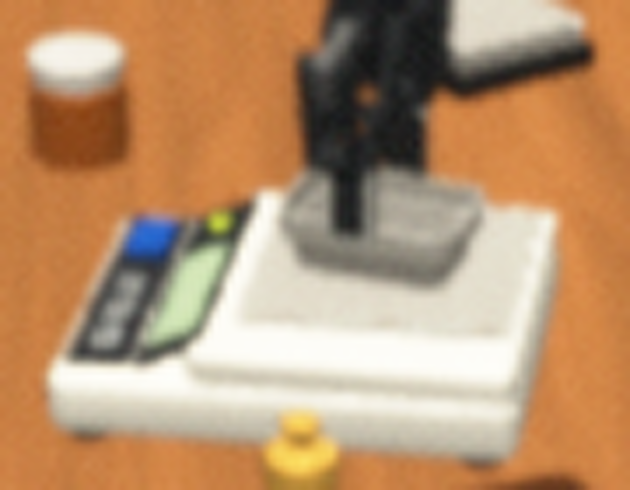

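The tray is over the middle of the pan: its base is at about (383,263) in the crop and the pan centre at about (395,262), so it is some 5 mm off. Lowering the last millimetre and releasing.

Request:
apply_moves:
  deltas: "0 0 0 0 0 0.004 0.5;0 0 0 0 0 0 0.5;0 0 0 0 0 0 0;0 0 0 0 0 0 -0.3;0 0 0 0 0 0 -0.6;0 0 0 0 0 0 -0.8;0 0 0 0 0 0 -0.8;0 0 0 0 0 0 -0.8;0 0 0 0 0 0 -0.8"

```text
clock: 9.85
eef_pos: [0.5665, 0.1585, 0.0796]
tcp_rot: [0.849, 0.529, 0.0, 0.0]
wrist_force: [-0.0, 0.8, 0.2]
finger_gap: 0.0766
```

Request:
apply_moves:
  deltas: "0 0 0 0 0 -0.04 -0.8;0 0 0 0 0 -0.06 -0.8;0 0 0 0 0 -0.1 -0.8;0 0 0 0 0 -0.1 -0.8;0 0 0 0 0 -0.1 -0.8;0 0 0 0 0 0 -0.8"

```text
clock: 10.45
eef_pos: [0.5688, 0.1601, 0.1848]
tcp_rot: [0.849, 0.529, 0.004, 0.001]
wrist_force: [0.1, 0.6, -0.3]
finger_gap: 0.077
```

```bash
python3 -c "
from h import *
go(460,233,180,76.2)"
```

```text
t 10.45 pos [0.5688 0.1601 0.1848] yaw 63.8 shift [ 0.07  -0.519  0.016] turn [ 0.0046 -0.0033 -0.1375] gap 0.07696705740343274 F [ 0.1  0.6 -0.3] q [ 0.17  0.46 -0.7   1.77  0.34  1.03  0.47]
```

Request:
apply_moves:
  deltas: "0 0 0 0.011 -0.09 0 0.5;0 0 0 0.011 -0.09 0 1;0 0 0 0.011 -0.09 0 1;0 0 0 0.011 -0.09 0 1;0 0 0 0.011 -0.09 0 1;0 0 0 0.011 -0.085 0 1;0 0 -0.069 0 0 0 1;0 0 -0.069 0 0 0 1;0 0 0 0 0 0 1;0 0 0 0 0 0 1"

```text
clock: 11.45
eef_pos: [0.4538, 0.2322, 0.1797]
tcp_rot: [0.787, 0.616, 0.0, 0.0]
wrist_force: [-0.1, -0.1, 0.3]
finger_gap: -0.0001
```

```bash
python3 -c "
from h import *
go(456,234,60,76.2)"
```

```text
t 11.45 pos [0.4538 0.2322 0.1797] yaw 76.1 shift [0.009 0.007 0.479] turn [ 0.0001 -0.     -0.0011] gap -9.193077675283991e-05 F [-0.1 -0.1  0.3] q [ 0.1   0.36 -0.81  1.94  0.32  0.96  0.47]
```

Request:
apply_moves:
  deltas: "0 0 0 0.009 0.007 0.1 1;0 0 0 0 0 0.12 1;0 0 0 0 0 0.12 1;0 0 0 0 0 0.1 1;0 0 0 0 0 0.04 1;0 0 0 0 0 0 1"

```text
clock: 12.05
eef_pos: [0.4554, 0.2337, 0.0586]
tcp_rot: [0.787, 0.617, -0.001, -0.0]
wrist_force: [-0.6, -0.1, 0.7]
finger_gap: 0.0001
```

```bash
python3 -c "
from h import *
go(456,234,42,76.2)
a=grab('top','t7.png')[:,:,::-1];b=grab('side','s7.png')[:,:,::-1]
f=lambda i,c:cv2.resize(i[int(c[1])-36:int(c[1])+36,int(c[0])-36:int(c[0])+36],(400,400),interpolation=cv2.INTER_CUBIC)
cv2.imwrite('pics/c7.png',np.hstack([f(a,(268,205)),f(b,(305,170))]))"
```

```text
t 12.05 pos [0.4554 0.2337 0.0586] yaw 76.2 shift [0.002 0.002 0.066] turn [-0.0012  0.001  -0.0001] gap 0.00010108339839577833 F [-0.6 -0.1  0.7] q [-0.02  0.53 -0.69  2.04  0.5   0.74  0.31]
```

View pics/c7.png

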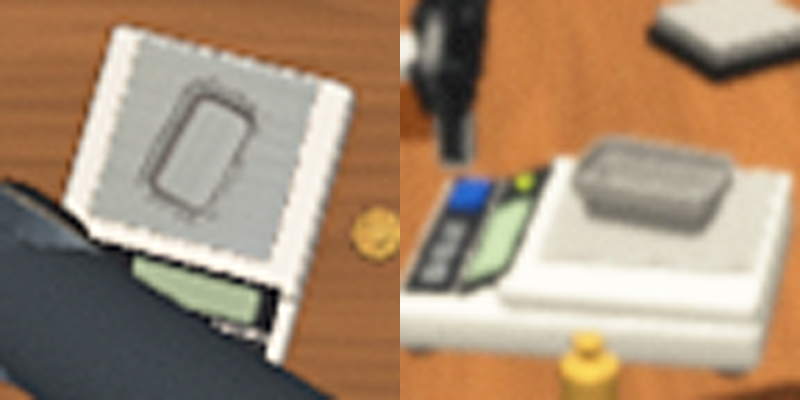

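The tray stands upright, centred on the pan: tray at (203,152) and pan at about (205,150) in the top crop. In the side crop the fingertip at (455,162) will come down on the blue key (468,193). I'll nudge slightly toward the key's centre and press.

Request:
apply_moves:
  deltas: "0 0 0 -0.012 0.013 0.03 1;0 0 0 0 0 0.02 1;0 0 0 0 0 0.008 1;0 0 0 0 0 0 1;0 0 0 0 0 0 1"

```text
clock: 12.65
eef_pos: [0.4584, 0.2306, 0.0452]
tcp_rot: [0.787, 0.617, 0.0, 0.0]
wrist_force: [0.6, -1.1, -0.3]
finger_gap: 0.0001
```

Request:
apply_moves:
  deltas: "0 0 0 0 0 0.008 1;0 0 0 0 0 0.004 1;0 0 0 0 0 0.004 1;0 0 0 0 0 0 1;0 0 0 0 0 0 1"

```text
clock: 13.15
eef_pos: [0.4584, 0.2305, 0.0411]
tcp_rot: [0.787, 0.617, 0.0, 0.0]
wrist_force: [-0.4, -1.5, 1.5]
finger_gap: -0.0002
```

Contact is at the expected height, with Fz about 1.5 N. I'll press on for about 3 mm in small steps.

Request:
apply_moves:
  deltas: "0 0 0 0 0 0.004 1;0 0 0 0 0 0.003 1;0 0 0 0 0 0.002 1;0 0 0 0 0 0 1;0 0 0 0 0 0 1"

```text
clock: 13.65
eef_pos: [0.4584, 0.2305, 0.0389]
tcp_rot: [0.787, 0.617, 0.0, 0.0]
wrist_force: [-1.6, -0.1, 3.2]
finger_gap: 0.0002
```

Request:
apply_moves:
  deltas: "0 0 0 0 0 0.002 1;0 0 0 0 0 0.001 1;0 0 0 0 0 0 1;0 0 0 0 0 0 1"

```text
clock: 14.05
eef_pos: [0.4584, 0.2305, 0.0381]
tcp_rot: [0.787, 0.617, 0.0, 0.0]
wrist_force: [-0.6, -1.3, 4.4]
finger_gap: 0.0002
```

The force follows the spring: 1.5, 3.2, then 4.4 N at 0.9, 3.1 and 3.9 mm of travel. The key is down, so I'll retract.

Request:
apply_moves:
  deltas: "0 0 0 0 0 -0.02 1;0 0 0 0 0 -0.06 1;0 0 0 0 0 -0.1 1;0 0 0 0 0 -0.12 1;0 0 0 0 0 -0.12 1;0 0 0 0 -0.05 -0.12 1;0 0 0 0 0 0 1;0 0 0 0 0 0 1"

```text
clock: 14.85
eef_pos: [0.4464, 0.2332, 0.1741]
tcp_rot: [0.787, 0.617, 0.001, 0.001]
wrist_force: [0.2, -0.4, -0.9]
finger_gap: 0.0
```

```bash
python3 -c "
from h import *
go(456,234,180,76.2)
b=grab('side','s8.png')[:,:,::-1]
cv2.imwrite('pics/c8.png',cv2.resize(b[130:260,250:360],None,fx=4.6,fy=4.6,interpolation=cv2.INTER_CUBIC))"
```

```text
t 14.85 pos [0.4464 0.2332 0.1741] yaw 76.2 shift [ 0.012  0.037 -0.024] turn [ 0.0013 -0.0002  0.0005] gap 4.7573229751708205e-05 F [ 0.2 -0.4 -0.9] q [ 0.1   0.36 -0.81  1.96  0.32  0.95  0.46]
```

View pics/c8.png

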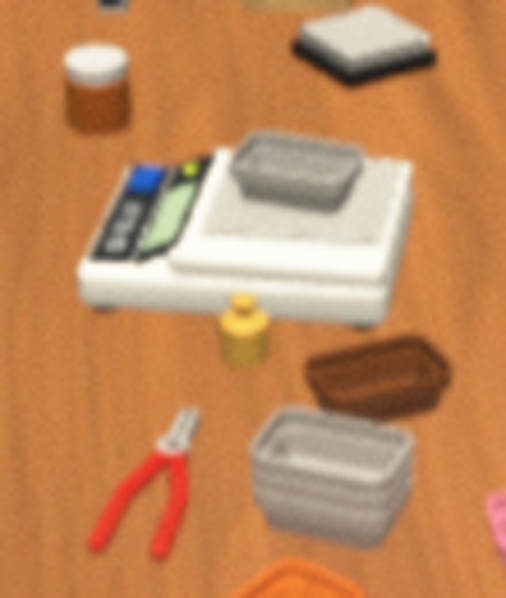

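The tray is upright on the pan at (297,170), the blue key is clear at (145,180), three trays are still nested at (332,475), and nothing else has moved. Handing in.

```bash
python3 -c "
from h import *
print(ticket.hand_in())"
```

```text
the job is handed in; nothing more can be done
None
```

I lifted the top steel tray off the stack on its own, set it on the balance pan and let go. I then pressed the tare key, backed the arm away and handed the job in at about 15 s.

**Last checks:**
- **Tray:** the last pictures show it upright and released, within about 5 mm of the pan's centre.
- **Stack and bench:** the other three trays are still nested where they were. Everything else in the last side view is where it was; that view leaves out the marker and mallet, which the arm never went near.
- **Tare key:** the press force rose to about 4.4 N at about 3.9 mm of travel, in line with the key's spring and well under the 40 N limit. I took its return from the arm being clear and the side picture, which cannot show a millimetre of travel.

**Disagreement:** rough readings from the side camera put the pan and key about 13 mm nearer that camera than the top camera did. I went by the top camera, and both the grasp and the key contact came out where it predicted. No check failed.

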